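# Put a plotter's feed drive back in gear

### The arm

A 6-joint arm with a two-finger parallel gripper is mounted at the origin on the work surface. World frame = base frame: x ahead of the robot, y to its left, z up, the work surface at z = 0. Lengths are in m, angles in rad, forces in N, time in s.
With the tool pointing down it reaches from about 0.25 to 0.775 m from the base axis. Payload 4 kg.
Tool frame: the origin (TCP) lies between the finger pads; the fingertips stand 14 mm ahead of it and the grasp point (between the pads) lies 5 mm behind it (robot.nose_length is the distance from the TCP to the fingertips, in m); z points along the fingers, y is the direction in which the jaws open and shut (so a half turn about z gives the same grasp; the last joint's range is limited). The gripper opens to 94 mm and grips with 3 to 60 N. Pads are 16 mm wide; open, the fingers measure 119 mm over their backs; the gripper's body (75 mm by 177 mm) begins 78 mm behind the grasp point.
Start: joints at [-1.434, 0.087, 1.371, -0, 1.684, -0.103], TCP at [0.131, -0.534, 0.22] pointing down, gripper open.
Joint ranges: [-3.1, 3.1], [-0.76, 2.03], [0.27, 2.55], [-1.08, 4.22], [0.17, 2.65], [-2.57, 2.57]. Speed limits (rad/s): [2.79, 2.79, 3.14, 3.14, 3.14, 3.14].

### API

Orientations are given as [roll, pitch, yaw] about the fixed x, y, z axes, in that order (R = Rz(yaw) Ry(pitch) Rx(roll)).
In Python, from bench import robot, eyes, finder gives the robot as it stands.
- The arm moves only by the tool play_rows, never from a script. Its argument "rows" is a list of rows, each an object with "linear": the shift along the tool's x, y, z in cm, a list of three; "spin": the turn about the tool's z in degrees. A call has 1 to 12 rows; each row shifts and turns the commanded pose from where the row before left it, along the tool's axes as they then stand; what a row does not reach is not made up. A row lasts 1/12 s, in which the tool goes at most 41.7 mm and 7.16 degrees, less where a joint would pass 70% of its speed; a pose out of reach is approached as far as the arm can. A call with a gripper value outside its range is refused whole. "claw" is the finger opening in cm, from 0 to 9.4, set as the call begins (left out, the last holds). The fingers move at their own pace and stop on an object; the grip force is fixed at half the most. Time passes only in rows, so rows that do not move let the fingers close. It gives the time, the measured TCP pose, the force and the opening at its end, in the units of the state.
- robot.get_obs(): the state, without advancing time (a new reading comes with each control period).
- eyes.snapshot(name): name is "scene" or "top" or "wrist"; returns a dict with "frame" (400x640x3 uint8, red, green, blue), "fx", "fy", "cx", "cy" (pixels), "rvec" (rotation vector, rad) and "tvec" (3), from world to camera coordinates, as OpenCV has them; the wrist camera has in their place "mount" (4x4, takes a point from camera to tool coordinates, whose origin is the TCP and whose axes are the flange's). Camera axes: x right, y down, z forward; pixel columns grow to the right and rows downward; lengths in m; the calibration is good to about 2 mm. A picture is of the moment at which its call begins: read the wrist's pose just before it. There is no depth.
- robot.close_job(): hands the job in, once; it reports no verdict.
Trained networks look in a picture, given as the dict that the camera call returned (one of the last four; its "shot" number tells which), for a name from the list of things; names that differ only in an ending like _2 or _b are one class to them, and where a whole thing is asked for, a point or a joint stands for the part that bears it (a point fixed in the world has none). Each returns a list of dicts, best first, with "conf" (0 to 1); they miss things now and then, are a little off and sometimes report something else, mostly with a low value. They report only what shows in the picture. A call takes as long as a camera call.
- finder.silhouettes(picture, name): "pixels" (400x640 bool, what is visible of it) and "box" ([centre column, centre row, width, height] in pixels, round what is visible of it).
The state is a dict: "time": time; "joint_positions": joint angles; "qvel": joint speeds; "joint_torque": joint torques, N m; "tool_pos": TCP position; "ee_rot": TCP orientation; "wrist_force": force on the tool from outside, world axes, zero at the start; "wrist_torque": the same for the moment, N m; "width": finger opening in m.
Only numpy, scipy, OpenCV 4.12 (cv2) and the standard library are available. Lean on these libraries where they do the work, as an engineer would, in place of code of your own. Each camera call takes 0.05 s, during which the arm holds its last target. There are 200 camera calls.

### The job

The paper-feed drive unit of the wide-format printer stands on the bench in neutral, with its black gear-change knob up. Rock the knob and its spindle to and fro while easing the knob down with light pressure, never forcing the nylon teeth (keep under about 15 N), until they mesh, and push the knob fully home. Then, by the knob alone and with hands off the gear, turn the white gear until the lug on it stands right at the steel pointer, let go, and leave the other things on the bench where they are.

Things in the scene. Friction and masses are not known exactly. Their poses are not given: they have to be found in the camera images.
- knob_grip (a point): grip point of the black gear-change knob on top of the upright spindle: on the spindle's axis, 12 mm below the top of the knob's wing, about 135 mm above the bench when up. The wing (50 mm long, 14 thick, 36 tall) stands on a round skirt 51 mm across. x along the wing, y across its thickness, z up. Knob and spindle turn as one; out of mesh they turn freely, with no stop within a turn
- gear_knob (a joint): how far the knob is pushed down its spindle: 0 to 0.002 (m) at the start (up, neutral), 0.012 fully home on a hard stop. It slides with about 2.5 N of drag and stays where it is left. The teeth meet end to end about 5.5 mm down, where a spring washer behind them gives about 0.2 mm per N, 5 mm at most; in mesh the knob goes on down to its stop
- drive_unit: the drive unit, a steel chassis 200 x 160 mm fixed to the bench; origin: centre of its underside; the spindle is 30 mm from it towards -x. Teeth: three under the knob, six on the gear 60 degrees apart, 18 mm from the axis, 6 mm wide, 8 mm deep, hidden by the skirt. They slide in only within about 7 degrees of a gap; at the start they stand end to end, where the gaps are is not known
- gear_lug (a point): centre of the top of the lug, a raised steel bar 7 mm wide, 14 long, 6 high near the rim of the white gear (100 mm across, flat under the knob, same axis). 39 mm from the axis, 82 mm above the bench. At the start 20 to 50 degrees clockwise, from above, of the pointer. The gear is stiff (0.09 Nm), stays where left, and once in mesh turns with the knob, with some 15 degrees of free play
- pointer (a point): where the lug's centre belongs: 39 mm from the spindle's axis, in line with the fixed bent steel pointer that stands beside the gear's rim (tip 50 mm from the axis, 86 mm above the bench). y points from the axis out to the pointer, z up
- gear_plate: the fixed steel top plate, 200 x 160 x 3 mm, its underside 60 mm above the bench, with what it carries: the white gear (top 76 mm above the bench), the pointer, and a motor 42 mm square, 101 mm above the bench, 100 mm from the spindle in the plate's +x. Origin: centre of its underside
- screwdriver: bystander: a screwdriver with a grey handle, about 0.2 m long, lying flat along its x
- parts_tray: bystander: an open grey plastic tray 120 x 90 x 30 mm. Origin: centre of its underside
- spare_gear: bystander: a loose white gear 58 mm across, 18 mm high, lying flat. Origin: centre of its underside
- ink_cartridge: bystander: a dark grey ink cartridge 75 x 28 x 56 mm, standing. Origin: centre of its underside

How it is judged:
On the way, in this order (a step that is already met when the one before it is completed fails the run):
1. the teeth are in mesh and the knob is pushed fully home (value of joint gear_knob above 0.0105 m), for 0.2 s.
2. with the knob home, the gear's lug is brought to the pointer (value of joint gear_knob above 0.0105 m and horizontal distance between gear_lug and pointer below 0.004 m), for 0.2 s.
At the end, for the whole second after the job is handed in: The gear-change knob is fully home (within 1.5 mm of its stop, so the dogs are in mesh) and the gear's lug stands at the pointer (centre within 4 mm of the pointer's mark), everything let go and at rest (all of step 2 and velocity of joint gear_knob below 0.005 m/s); the robot touches nothing.
It fails at once if the teeth are forced: more than 20 N between the knob's dogs and the gear (contact force between gear_knob and gear_plate above 20 N).
It fails at once if the gripper touches the gear or its plate instead of working by the knob (contact force between the fingers and gear_plate above 1 N).
It fails at once if a bystander is moved by more than 15 mm (distance of any of screwdriver, parts_tray, spare_gear, ink_cartridge from where it was at the start of the episode above 0.015 m).
It also fails if it takes over 51 s, if anything falls off the work surface, if the arm or the gripper's body presses on something with over 40 N, if the wrist force passes 120 N, or if a joint passes its speed limit or range.

## Working session

There is one attempt and no reset: what is moved stays moved. The work goes in short steps, Python scripts to look and compute and a tool call to move; the robot and the scene stay as the last step left them, time stands still between calls to the robot, and variables do not carry over. Pictures are saved under pics/ and viewed, about 8 in all and at most 12, crops included, and the job is handed in when it is done.

Besides the shell and the picture viewer there is one more tool, called after "Emit:" as name(argument=value, ...) on one line, values as JSON. play_rows: Moves the arm, as the interface text tells. Its arguments: {"type":"object","properties":{"rows":{"type":"array"},"claw":{"type":"number"}},"required":["rows"]}

```bash
ls; mkdir -p pics
cat > h.py <<'E'
import numpy as np,cv2
from bench import robot,eyes,finder
def PM(s):
    if 'mount' in s:
        o=s['obs'];from scipy.spatial.transform import Rotation as R
        T=np.eye(4);T[:3,:3]=R.from_euler('xyz',o['ee_rot']).as_matrix();T[:3,3]=o['tool_pos']
        W=np.linalg.inv(T@np.array(s['mount']));return W[:3,:3],W[:3,3]
    return cv2.Rodrigues(np.array(s['rvec'],float))[0],np.array(s['tvec'],float).ravel()
def snap(n):
    o=robot.get_obs();s=eyes.snapshot(n);s['obs']=o;return s
def pix2w(s,u,v,z):
    R,t=PM(s);d=R.T@np.array([(u-s['cx'])/s['fx'],(v-s['cy'])/s['fy'],1]);c=-R.T@t
    return c+d*(z-c[2])/d[2]
def w2pix(s,p):
    R,t=PM(s);q=R@np.array(p,float)+t;return np.array([s['fx']*q[0]/q[2]+s['cx'],s['fy']*q[1]/q[2]+s['cy']])
def save(n,s,crop=None,k=1):
    f=s['frame'][:,:,::-1]
    if crop: a,b,c,d=crop;f=f[b:d,a:c]
    cv2.imwrite('pics/'+n+'.png',cv2.resize(f,None,fx=k,fy=k,interpolation=cv2.INTER_CUBIC))
E
python3 - <<'E'
from h import *
print(robot.get_obs())
for n in ['scene','top']:
    s=snap(n);save(n+'0',s)
    for k,z in [('gear_knob',.12),('knob_grip',.147),('gear_plate',.063),('gear_lug',.082),('drive_unit',.06),('screwdriver',.02),('parts_tray',.03),('spare_gear',.018),('ink_cartridge',.056)]:
        for r in finder.silhouettes(s,k)[:2]:
            print(n,k,round(r['conf'],2),np.round(r['box']),np.round(pix2w(s,*r['box'][:2],z),3))
a=cv2.imread('pics/scene0.png');b=cv2.imread('pics/top0.png')
cv2.imwrite('pics/both.png',cv2.resize(np.vstack([a,b]),(480,600)))
E
```

```text
pics
{'time': 0.0, 'joint_positions': array([-1.43410305e+00,  8.79606458e-02,  1.37223078e+00,  5.99999707e-06,
        1.68361156e+00, -1.03089958e-01]), 'qvel': array([-6.90209426e-05, -5.41539875e-04,  8.88423481e-04, -1.52145270e-03,
       -2.04667763e-04, -9.79240921e-04]), 'joint_torque': array([ 3.83038050e-04, -3.40171087e+01, -3.02426147e+01,  7.18881190e-02,
        3.29473964e-02, -1.71832617e-04]), 'tool_pos': array([ 0.13055273, -0.53374919,  0.21831298]), 'ee_rot': array([-3.13939467e+00, -2.33391243e-04,  2.39783645e-01]), 'wrist_force': array([-0.37234785,  0.01820787, -0.85306096]), 'wrist_torque': array([-0.0351089 ,  0.05228056, -0.03057892]), 'width': 0.09345851874953066}
scene gear_knob 0.7 [315. 231.  18.  28.] [0.601 0.016 0.12 ]
scene knob_grip 0.7 [313. 231.  25.  28.] [0.622 0.022 0.147]
scene knob_grip 0.59 [448. 291.  22.  14.] [0.646 0.345 0.147]
scene gear_plate 0.7 [311. 258.  70.  68.] [0.64  0.023 0.063]
scene gear_lug 0.92 [315. 245.  41.  38.] [0.613 0.02  0.082]
scene drive_unit 0.98 [313. 260.  86.  87.] [0.642 0.029 0.06 ]
scene screwdriver 0.7
[... 361 characters left out ...]
299  0.12 ]
top knob_grip 0.65 [323. 161.  18.  28.] [0.588 0.005 0.147]
top knob_grip 0.61 [316. 153.  98. 100.] [0.605 0.02  0.147]
top gear_plate 0.64 [320. 150.  83. 100.] [0.63  0.012 0.063]
top gear_lug 0.87 [322. 163.  37.  40.] [0.593 0.007 0.082]
top drive_unit 0.7 [316. 155.  97. 101.] [0.618 0.021 0.06 ]
top screwdriver 0.9 [468. 230.  76.  32.] [ 0.428 -0.368  0.02 ]
top parts_tray 0.96 [206. 245.  51.  60.] [0.394 0.307 0.03 ]
top parts_tray 0.52 [314. 153.  96.  98.] [0.629 0.028 0.03 ]
top spare_gear 0.97 [193. 189.  26.  23.] [0.539 0.345 0.018]
top ink_cartridge 0.85 [453. 183.  25.  30.] [ 0.546 -0.32   0.056]
top ink_cartridge 0.16 [323. 163.  45.  43.] [0.597 0.006 0.056]
```

View pics/both.png

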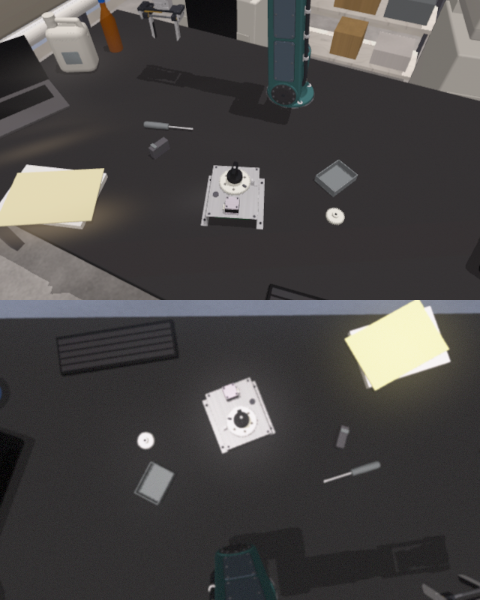

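Run:
```python
from h import *
s=snap('top');save('topc',s,(250,90,390,210),5)
print(s['cx'],s['cy'],s['fx'],PM(s))
```

```text
323.76458909495966 204.80756704640518 374.72708117571784 (array([[-0.0072335 , -0.99996807, -0.00339582],
       [-0.99868158,  0.00739669, -0.05079745],
       [ 0.05082095,  0.0030239 , -0.9987032 ]]), array([0.00750261, 0.4948545 , 0.96612584]))
```

View pics/topc.png

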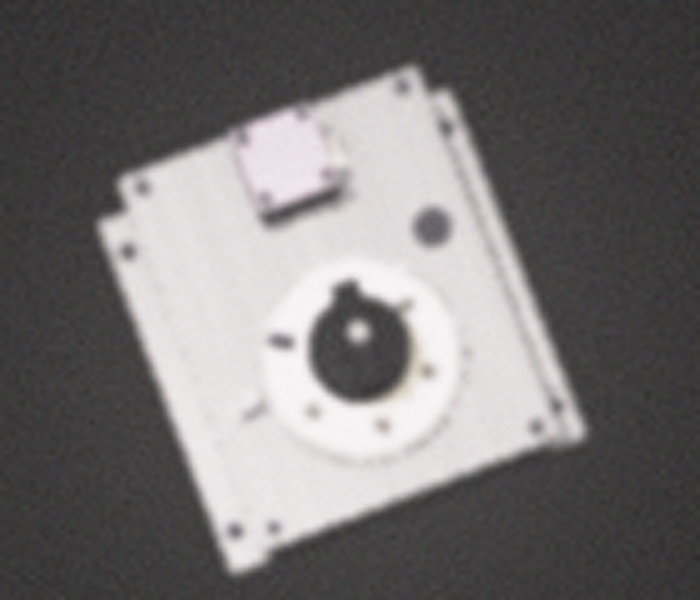

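The wide views show the knob at (323,160) in the top image. The lug is at crop (280,341) and the pointer at (258,410), so the lug sits about 38° clockwise of the pointer. I'll move above the unit.

Emit:
play_rows(rows=[{"linear":[1.6,-1.1,-0.5],"spin":0},{"linear":[3.2,-2.3,-0.5],"spin":0},{"linear":[3.2,-2.3,-0.5],"spin":0},{"linear":[3.2,-2.3,-0.5],"spin":0},{"linear":[3.2,-2.3,-0.5],"spin":0},{"linear":[3.2,-2.3,-0.5],"spin":0},{"linear":[3.2,-2.3,-0.5],"spin":0},{"linear":[3.2,-2.3,-0.5],"spin":0},{"linear":[3.2,-2.3,-0.5],"spin":0},{"linear":[3.2,-2.3,-0.5],"spin":0},{"linear":[3.2,-2.3,-0.5],"spin":0},{"linear":[3.2,-2.3,-0.5],"spin":0}])

```text
time: 2.05
tool_pos: [0.4263, -0.1887, 0.2801]
ee_rot: [3.141, -0.001, 0.24]
wrist_force: [0.3, -0.5, -0.3]
width: 0.0943
```

Emit:
play_rows(rows=[{"linear":[3.2,-2.3,0],"spin":0},{"linear":[3.2,-2.3,0],"spin":0},{"linear":[3.2,-2.3,0],"spin":0},{"linear":[3.2,-2.3,0],"spin":0},{"linear":[3.2,-2.3,0],"spin":0},{"linear":[3.0,-2.3,0],"spin":0},{"linear":[1.6,-1.3,0],"spin":0},{"linear":[0,0,0],"spin":0},{"linear":[0,0,0],"spin":0}])

```text
time: 2.8
tool_pos: [0.5898, 0.0059, 0.2788]
ee_rot: [3.141, 0.002, 0.242]
wrist_force: [-0.3, -0.4, 0.4]
width: 0.0936
```

Run:
```python
from h import *
s=snap('wrist');save('w1',s)
o=s['obs'];print(o['time'],o['tool_pos'],o['ee_rot'],o['wrist_force'],s['mount'])
for k,z in [('gear_knob',.12),('knob_grip',.147),('gear_lug',.078)]:
    for r in finder.silhouettes(s,k)[:2]: print(k,r['conf'],np.round(r['box']),np.round(pix2w(s,*r['box'][:2],z),3))
```

```text
2.8 [0.5897968  0.00593875 0.27876057] [3.14144041e+00 1.54274597e-03 2.41800827e-01] [-0.29675935 -0.40490934  0.3746014 ] [[ 1.51781987e-03 -9.67567928e-01 -2.52606414e-01  7.30856543e-02]
 [ 9.99998842e-01  1.49561730e-03  2.79908904e-04  6.54905583e-05]
 [ 1.06971645e-04 -2.52606547e-01  9.67569078e-01 -1.64378534e-01]
 [ 0.00000000e+00  0.00000000e+00  0.00000000e+00  1.00000000e+00]]
gear_knob 0.97 [329. 174.  48.  64.] [0.601 0.005 0.12 ]
knob_grip 0.86 [328. 174.  55.  62.] [0.605 0.007 0.147]
gear_lug 0.95 [327. 163.  94.  88.] [0.604 0.007 0.078]
```

View pics/w1.png

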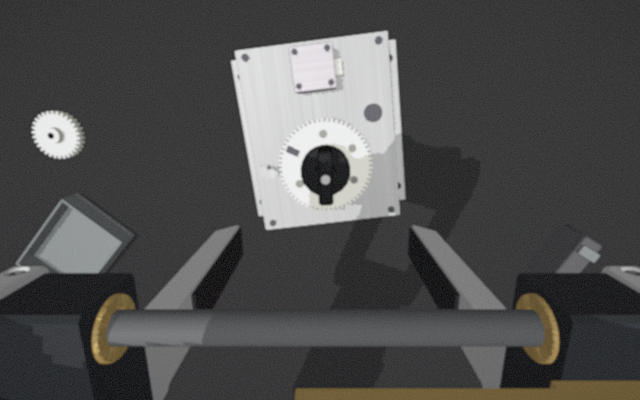

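Wrist view: the knob is at (325,170) with its wing near the image vertical. The lug is at (293,151) and the pointer tip at about (277,170). I'll zoom in to measure the wing's direction.

Run:
```python
from h import *
s=snap('wrist');im=s['frame'][110:220,260:390,::-1].astype(float)
im=np.clip(255*(im/255)**0.5,0,255).astype(np.uint8)
cv2.imwrite('pics/w1c.png',cv2.resize(im,None,fx=5,fy=5,interpolation=cv2.INTER_CUBIC))
g=s['frame'].min(2);m=((g>150)*255).astype(np.uint8)
for n,(u,v),z in [('gearL',(278,165),.076),('gearR',(372,165),.076),('lug',(293,151),.082),('ptr',(278,170),.086),('gearT',(325,118),.076),('gearB',(325,211),.076)]:
    print(n,pix2w(s,u,v,z).round(4))
c=np.array([.603,.0065])
for h in(.147,.111): 
    for a in (-25,0,25):
        y=.242;print(h,a,w2pix(s,[c[0]+a/1000*np.cos(y),c[1]+a/1000*np.sin(y),h]).round(1))
```

```text
gearL [0.5884 0.0566 0.076 ]
gearR [ 0.6129 -0.0435  0.076 ]
lug [0.6082 0.0435 0.082 ]
ptr [0.5851 0.0545 0.086 ]
gearT [0.6495 0.0184 0.076 ]
gearB [ 0.5494 -0.006   0.076 ]
0.147 -25 [325.7 202.6]
0.147 0 [325.7 175.6]
0.147 25 [325.6 147.4]
0.111 -25 [325.6 192.9]
0.111 0 [325.6 168.5]
0.111 25 [325.5 143.2]
```

View pics/w1c.png

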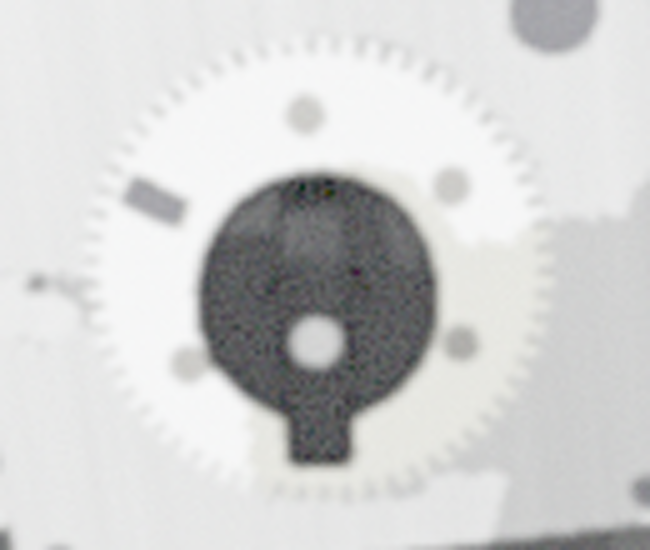

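The wing lies along tool x to within about 1–2°. I'll shift +1.1 cm in x and +0.1 cm in y, go down 14.9 cm, then close.

Emit:
play_rows(rows=[{"linear":[0.6,0.05,1.0],"spin":0},{"linear":[0.5,0.05,2.0],"spin":0},{"linear":[0,0,2.0],"spin":0},{"linear":[0,0,2.0],"spin":0},{"linear":[0,0,1.5],"spin":0},{"linear":[0,0,1.5],"spin":0},{"linear":[0,0,1.5],"spin":0},{"linear":[0,0,1.2],"spin":0},{"linear":[0,0,1.0],"spin":0},{"linear":[0,0,0.8],"spin":0},{"linear":[0,0,0.4],"spin":0},{"linear":[0,0,0],"spin":0}], claw=5.0)

```text
time: 4.05
tool_pos: [0.6001, 0.0068, 0.1294]
ee_rot: [-3.141, 0.002, 0.24]
wrist_force: [-0.2, 0.4, -0.6]
width: 0.0501
```

Run:
```python
from h import *
s=snap('wrist')
im=s['frame'][:,:,::-1].astype(float)
im=np.clip(255*(im/255)**0.6,0,255).astype(np.uint8)
cv2.imwrite('pics/w2.png',im)
o=s['obs'];print(o['tool_pos'],o['ee_rot'],o['wrist_force'],o['width'])
```

```text
[0.60012052 0.00675428 0.12939769] [-3.14116182e+00  1.51263208e-03  2.39611738e-01] [-0.20154095  0.41681792 -0.61887058] 0.05011961854529808
```

View pics/w2.png

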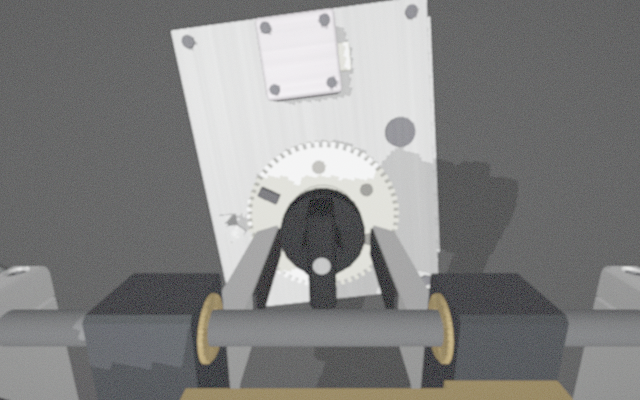

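The fingers straddle the wing and are centred to about 1 mm. The wing is at col 321 and the finger midline at about 324. Closing.

Emit:
play_rows(rows=[{"linear":[0,0,0],"spin":0},{"linear":[0,0,0],"spin":0},{"linear":[0,0,0],"spin":0},{"linear":[0,0,0],"spin":0},{"linear":[0,0,0],"spin":0},{"linear":[0,0,0],"spin":0},{"linear":[0,0,0],"spin":0},{"linear":[0,0,0],"spin":0}], claw=0.5)

```text
time: 4.77
tool_pos: [0.6005, 0.0084, 0.1308]
ee_rot: [-3.139, -0.001, 0.241]
wrist_force: [-1.8, 4.8, 1.1]
width: 0.0138
```

Run:
```python
from h import *
s=snap('wrist');g=s['frame'].astype(int)
# gear outline: white pixels on gear vs plate hard -> use teeth edge hints; fit projected circle by eye-coarse search on gradient
gr=cv2.GaussianBlur(cv2.cvtColor(s['frame'],cv2.COLOR_RGB2GRAY),(3,3),0).astype(np.float32)
G=np.hypot(cv2.Sobel(gr,5,1,0),cv2.Sobel(gr,5,0,1))
best=[]
th=np.radians(np.arange(-20,170,1.0))
for x in np.arange(.592,.61,.0005):
  for y in np.arange(-.002,.016,.0005):
    q=np.array([w2pix(s,[x+.0495*np.cos(t),y+.0495*np.sin(t),.076]) for t in th]).astype(np.float32)
    best.append((np.median(cv2.remap(G,q[None,:,0],q[None,:,1],1)),x,y))
best.sort(reverse=True);print(np.round(best[:6],4))
o=s['obs'];print(o['tool_pos'],o['ee_rot'],o['wrist_force'],o['wrist_torque'],o['width'])
```

```text
[[1.011649e+02 5.995000e-01 9.000000e-03]
 [9.839920e+01 6.000000e-01 8.000000e-03]
 [9.834650e+01 6.015000e-01 9.000000e-03]
 [9.823080e+01 5.995000e-01 8.500000e-03]
 [9.748960e+01 5.995000e-01 7.500000e-03]
 [9.702660e+01 5.995000e-01 8.000000e-03]]
[0.60052744 0.00838812 0.13079371] [-3.13900324e+00 -8.35515320e-04  2.40716417e-01] [-1.7709795   4.83813282  1.11121483] [ 1.03459282  0.1167283  -0.0363126 ] 0.01376922985676377
```

Gripped, with 5 N of side load, so I'll shift 1.5 mm to relieve it and then start down.

Emit:
play_rows(rows=[{"linear":[0,-0.15,0],"spin":0},{"linear":[0,0,0],"spin":0},{"linear":[0,0,0.1],"spin":0},{"linear":[0,0,0.1],"spin":0},{"linear":[0,0,0.1],"spin":0},{"linear":[0,0,0.0],"spin":0},{"linear":[0,0,0],"spin":0},{"linear":[0,0,0],"spin":0}])

```text
time: 5.48
tool_pos: [0.6004, 0.0085, 0.1273]
ee_rot: [-3.141, -0.001, 0.24]
wrist_force: [1.1, 4.2, 0.7]
width: 0.0134
```

Emit:
play_rows(rows=[{"linear":[0,0,0.05],"spin":0},{"linear":[0,0,0.05],"spin":0},{"linear":[0,0,0],"spin":0},{"linear":[0,0,0],"spin":0}])

```text
time: 5.82
tool_pos: [0.6004, 0.0084, 0.1266]
ee_rot: [-3.141, -0.001, 0.24]
wrist_force: [2.3, 4.4, 1.0]
width: 0.0139
```

Emit:
play_rows(rows=[{"linear":[-0.05,-0.1,0.05],"spin":0},{"linear":[0,0,0.05],"spin":0},{"linear":[0,0,0],"spin":0},{"linear":[0,0,0],"spin":0}])

```text
time: 6.15
tool_pos: [0.6003, 0.0086, 0.1259]
ee_rot: [3.14, -0.002, 0.239]
wrist_force: [4.8, 1.6, 1.2]
width: 0.0137
```

Emit:
play_rows(rows=[{"linear":[0,0,0.05],"spin":0},{"linear":[0,0,0.05],"spin":0},{"linear":[0,0,0],"spin":0},{"linear":[0,0,0],"spin":0}])

```text
time: 6.48
tool_pos: [0.6003, 0.0086, 0.1251]
ee_rot: [3.14, -0.002, 0.239]
wrist_force: [5.2, 1.1, 1.9]
width: 0.014
```

Emit:
play_rows(rows=[{"linear":[0.1,0,0.05],"spin":0},{"linear":[0,0,0.05],"spin":0},{"linear":[0,0,0],"spin":0},{"linear":[0,0,0],"spin":0}])

```text
time: 6.82
tool_pos: [0.6004, 0.0086, 0.1244]
ee_rot: [3.14, 0.0, 0.239]
wrist_force: [2.0, 1.6, 4.8]
width: 0.0138
```

Emit:
play_rows(rows=[{"linear":[0,0,0.05],"spin":0},{"linear":[0,0,0.05],"spin":0},{"linear":[0,0,0],"spin":0},{"linear":[0,0,0],"spin":0}])

```text
time: 7.15
tool_pos: [0.6004, 0.0087, 0.124]
ee_rot: [3.14, -0.0, 0.239]
wrist_force: [1.8, 0.9, 7.2]
width: 0.0136
```

Tooth ends met at about 7 N. Rocking counter-clockwise under this light load.

Emit:
play_rows(rows=[{"linear":[0,0,0],"spin":-2},{"linear":[0,0,0],"spin":-2},{"linear":[0,0,0],"spin":-2},{"linear":[0,0,0],"spin":-2},{"linear":[0,0,0],"spin":-2},{"linear":[0,0,0],"spin":-2}])

```text
time: 7.65
tool_pos: [0.6004, 0.0087, 0.1241]
ee_rot: [3.14, -0.0, 0.45]
wrist_force: [1.0, 0.6, 6.7]
width: 0.0138
```

Emit:
play_rows(rows=[{"linear":[0,0,0],"spin":-2},{"linear":[0,0,0],"spin":-2},{"linear":[0,0,0],"spin":-2},{"linear":[0,0,0],"spin":-2}])

```text
time: 7.98
tool_pos: [0.6004, 0.0087, 0.124]
ee_rot: [3.14, 0.0, 0.59]
wrist_force: [2.0, 1.1, 7.3]
width: 0.0138
```

Emit:
play_rows(rows=[{"linear":[0,0,0],"spin":-2},{"linear":[0,0,0],"spin":-2},{"linear":[0,0,0],"spin":-2}])

```text
time: 8.23
tool_pos: [0.6004, 0.0087, 0.124]
ee_rot: [3.14, 0.0, 0.695]
wrist_force: [2.0, 1.1, 7.7]
width: 0.0138
```

Emit:
play_rows(rows=[{"linear":[0,0,0],"spin":-2},{"linear":[0,0,0],"spin":-2},{"linear":[0,0,0],"spin":-2}])

```text
time: 8.48
tool_pos: [0.6004, 0.0088, 0.1226]
ee_rot: [3.141, 0.001, 0.8]
wrist_force: [3.9, 1.2, 2.3]
width: 0.0139
```

It dropped in at about 32° (force fell from 7.7 to 2.3 N). Easing down.

Emit:
play_rows(rows=[{"linear":[0,0,0.05],"spin":-1},{"linear":[0,0,0.05],"spin":-1},{"linear":[0,0,0.05],"spin":0},{"linear":[0,0,0.05],"spin":0},{"linear":[0,0,0],"spin":0}])

```text
time: 8.9
tool_pos: [0.6004, 0.0088, 0.1201]
ee_rot: [3.141, 0.001, 0.833]
wrist_force: [4.0, -0.2, 0.6]
width: 0.0138
```

Emit:
play_rows(rows=[{"linear":[0,0,0.05],"spin":0},{"linear":[0,0,0.05],"spin":0},{"linear":[0,0,0],"spin":0}])

```text
time: 9.15
tool_pos: [0.6004, 0.0088, 0.1193]
ee_rot: [3.141, 0.001, 0.833]
wrist_force: [3.6, -2.4, 1.3]
width: 0.0139
```

Emit:
play_rows(rows=[{"linear":[0,0,0.05],"spin":0},{"linear":[0,0,0.05],"spin":0},{"linear":[0,0,0],"spin":0}])

```text
time: 9.4
tool_pos: [0.6004, 0.0089, 0.1191]
ee_rot: [3.141, 0.001, 0.833]
wrist_force: [2.3, -2.2, 4.3]
width: 0.0137
```

Emit:
play_rows(rows=[{"linear":[0,0,0.05],"spin":0},{"linear":[0,0,0.05],"spin":0},{"linear":[0,0,0],"spin":0}])

```text
time: 9.65
tool_pos: [0.6004, 0.0089, 0.1191]
ee_rot: [3.14, 0.0, 0.833]
wrist_force: [0.5, -2.5, 8.0]
width: 0.0139
```

Hard stop: z stays at 0.1191 while force rises, and travel was 11.7 mm. I'll relax the pressure and look.

Emit:
play_rows(rows=[{"linear":[0,0,-0.1],"spin":0},{"linear":[0,0,0],"spin":0},{"linear":[0,0,0],"spin":0},{"linear":[0,0,0],"spin":0}])

```text
time: 9.98
tool_pos: [0.6004, 0.0089, 0.1191]
ee_rot: [3.141, 0.001, 0.833]
wrist_force: [1.6, -3.1, 5.7]
width: 0.0137
```

Run:
```python
from h import *
s=snap('wrist');t=snap('top')
o=s['obs'];print(o['tool_pos'],o['wrist_force'])
c=np.array([.6003,.0086])
for n,q in(('wrist',s),('top',t)):
    # unwrap annulus at z .082 : columns angle 60..150 deg ccw, rows radius 25..70
    A=np.radians(np.arange(150,50,-.25));Rr=np.arange(.025,.075,.0004)
    out=[]
    for z in(.082,):
        P=np.array([[w2pix(q,[c[0]+r*np.cos(a),c[1]+r*np.sin(a),z]) for a in A] for r in Rr]).astype(np.float32)
        out.append(cv2.remap(q['frame'],P[...,0],P[...,1],cv2.INTER_CUBIC)[:,:,::-1])
    globals()[n]=out[0]
w=np.vstack([wrist,top]);w=cv2.resize(w,None,fx=1.9,fy=2.2);cv2.imwrite('pics/un.png',w);print(w.shape)
```

```text
[0.60042797 0.00887295 0.1191054 ] [ 1.64099718 -3.05330806  5.70768735]
(550, 760, 3)
```

View pics/un.png

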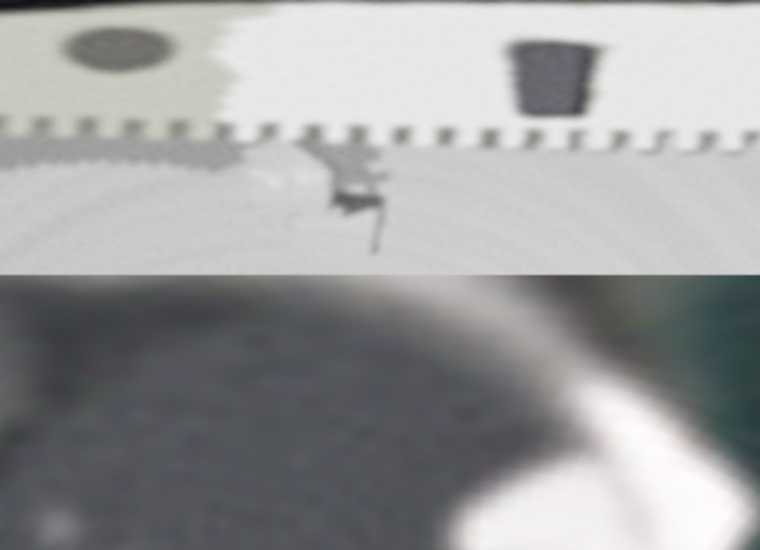

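The unwrapped wrist view puts the lug at about 77°. The pointer is faint, near 103–115°, and mixed with its shadow. I need a clearer crop.

Run:
```python
from h import *
s=snap('wrist');sc=snap('scene')
c=np.array([.6003,.0086])
def crop(img,u,v,h,k):
    u,v=int(u),int(v);return cv2.resize(img[max(v-h,0):v+h,max(u-h,0):u+h,::-1],(390,390),interpolation=cv2.INTER_CUBIC)
a=np.radians(110);p=[c[0]+.05*np.cos(a),c[1]+.05*np.sin(a),.084]
u=w2pix(s,p);print(u)
f=s['frame'].copy()
I1=crop(f,*u,32,1)
v=w2pix(sc,p);print(v);I2=crop(sc['frame'],*v,30,1)
w2=cv2.imread('pics/w1.png')[:,:,::-1];I3=crop(w2,277,168,22,1)
clahe=lambda I:cv2.convertScaleAbs(I,alpha=2.2,beta=-300)
cv2.imwrite('pics/ptr.png',np.hstack([clahe(I1),clahe(I3)]))
```

```text
[252.00793178 192.52326268]
[332.81042023 239.86586781]
```

View pics/ptr.png

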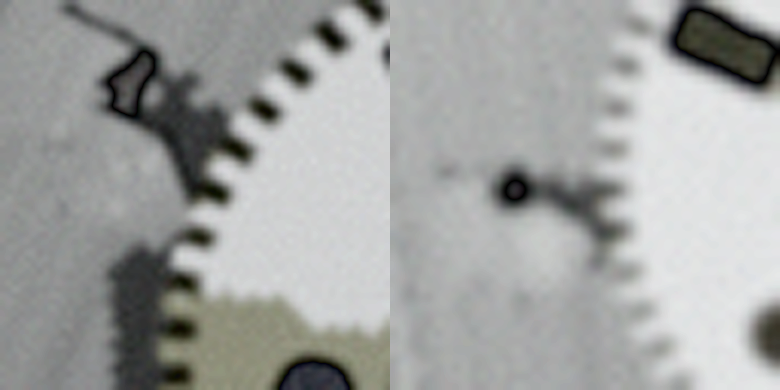

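The pointer's blade looks like the bright area beside its shadow. I'll rectify both views at z=86 mm with angle rays and high contrast.

Run:
```python
from h import *
s=snap('wrist')
s1=dict(s);s1['frame']=cv2.imread('pics/w1.png')[:,:,::-1];s1['obs']=dict(tool_pos=np.array([.5897968,.00593875,.27876]),ee_rot=np.array([3.14144,.00154,.2418]))
c=np.array([.6003,.0086]);z=.086
# ortho: columns = angle-free local frame: u=+y left ; 0.1mm px ; region r 35..75 around 110deg
ax=np.radians(110);e=np.array([np.cos(ax),np.sin(ax)]);n=np.array([-e[1],e[0]]) # e outwards, n ccw
rs=np.arange(.034,.078,.000113);ts=np.arange(-.022,.022,.000113)
o=[]
for q in(s,s1):
    P=np.array([[w2pix(q,[*(c+r*e+t*n),z]) for r in rs] for t in ts[::-1]]).astype(np.float32)
    g=cv2.remap(cv2.cvtColor(np.ascontiguousarray(q['frame']),cv2.COLOR_RGB2GRAY),P[...,0],P[...,1],cv2.INTER_CUBIC).astype(float)
    g=np.clip((g-150)/(245-150),0,1)*255
    g=cv2.cvtColor(g.astype(np.uint8),cv2.COLOR_GRAY2BGR)
    for d in(-15,-10,-5,0,5,10,15):
        for r,r2 in((.034,.037),(.07,.078)):
            f=lambda r:(int((r*np.cos(np.radians(d))-.034)/.000113),int((.022-r*np.sin(np.radians(d)))/.000113))
            cv2.line(g,f(r),f(r2),(0,0,255) if d==0 else (255,0,0),1)
    cv2.circle(g,(int(-.034/.000113),int(.022/.000113)),int(.05/.000113),(0,200,0),1)
    o.append(g)
cv2.imwrite('pics/rect.png',np.hstack(o));print(g.shape)
```

```text
(390, 390, 3)
```

View pics/rect.png

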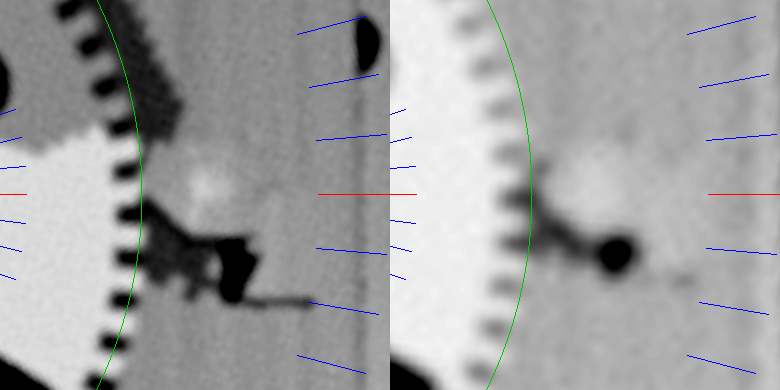

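Reading of the picture: the bright blade has its highlight at (205,185) and its tip on the 50 mm circle at about (143,197), so it lies at about 110°. The lug is at 77°, so the gear needs about 33° counter-clockwise plus the free play. I'll turn part way and re-measure.

Emit:
play_rows(rows=[{"linear":[0,0,0],"spin":-2.5},{"linear":[0,0,0],"spin":-2.5},{"linear":[0,0,0],"spin":-2.5},{"linear":[0,0,0],"spin":-2.5},{"linear":[0,0,0],"spin":-2.5},{"linear":[0,0,0],"spin":-2.5},{"linear":[0,0,0],"spin":-2.5},{"linear":[0,0,0],"spin":-2.5},{"linear":[0,0,0],"spin":-2.5},{"linear":[0,0,0],"spin":-2.5},{"linear":[0,0,0],"spin":0},{"linear":[0,0,0],"spin":0}])

```text
time: 11.23
tool_pos: [0.6004, 0.0089, 0.1191]
ee_rot: [3.141, 0.001, 1.269]
wrist_force: [1.7, -2.6, 5.8]
width: 0.0141
```

```bash
cat > lug.py <<'E'
from h import *
c=np.array([.6003,.0086])
def unwrap(s,z,A,Rr):
    P=np.array([[w2pix(s,[c[0]+r*np.cos(a),c[1]+r*np.sin(a),z]) for a in A] for r in Rr]).astype(np.float32)
    return cv2.remap(cv2.cvtColor(np.ascontiguousarray(s['frame']),cv2.COLOR_RGB2GRAY),P[...,0],P[...,1],cv2.INTER_LINEAR).astype(float)
def lug(s):
    d=np.arange(60,160,.5);g=unwrap(s,.082,np.radians(d),np.arange(.034,.0445,.0005)).mean(0)
    runs=[];
    n,l,st,ce=cv2.connectedComponentsWithStats((g<150).astype(np.uint8)[None],connectivity=4)
    return [(round(d[l[0]==i].min(),1),round(d[l[0]==i].max(),1),round(g[l[0]==i].min())) for i in range(1,n)]
if __name__=='__main__':
    s=snap('wrist');o=s['obs'];print(o['time'],o['tool_pos'],np.degrees(o['ee_rot'][2]),o['wrist_force'],o['wrist_torque'],o['width']);print(lug(s))
E
python3 lug.py
```

```text
11.2333 [0.60038317 0.0089051  0.1191322 ] 72.7207806403547 [ 1.67507932 -2.59706434  5.82780606] [-0.61538656 -0.36036521 -0.03076337] 0.014060595324783456
[(np.float64(84.5), np.float64(93.5), 95)]
```

Emit:
play_rows(rows=[{"linear":[0,0,0],"spin":-2},{"linear":[0,0,0],"spin":-2},{"linear":[0,0,0],"spin":-2},{"linear":[0,0,0],"spin":-2},{"linear":[0,0,0],"spin":-2},{"linear":[0,0,0],"spin":-2},{"linear":[0,0,0],"spin":-2},{"linear":[0,0,0],"spin":-2},{"linear":[0,0,0],"spin":0},{"linear":[0,0,0],"spin":0}])

```text
time: 12.12
tool_pos: [0.6003, 0.0089, 0.1191]
ee_rot: [3.142, 0.001, 1.548]
wrist_force: [1.7, -3.1, 5.1]
width: 0.0142
```

```bash
python3 lug.py
python3 - <<'E'
from lug import *
s=snap('wrist');z=.086
ax=np.radians(108);e=np.array([np.cos(ax),np.sin(ax)]);n=np.array([-e[1],e[0]])
k=.0001;rs=np.arange(.03,.08,k);ts=np.arange(-.028,.028,k)
P=np.array([[w2pix(s,[*(c+r*e+t*n),z]) for r in rs] for t in ts[::-1]]).astype(np.float32)
g=cv2.remap(cv2.cvtColor(np.ascontiguousarray(s['frame']),cv2.COLOR_RGB2GRAY),P[...,0],P[...,1],cv2.INTER_CUBIC)
g=cv2.createCLAHE(6,(5,5)).apply(g);g=cv2.cvtColor(g,cv2.COLOR_GRAY2BGR)
for d in range(-20,21,4):
    for r,r2 in((.03,.033),(.072,.078)):
        f=lambda r:(int((r*np.cos(np.radians(d))-.03)/k),int((.028-r*np.sin(np.radians(d)))/k))
        cv2.line(g,f(r),f(r2),(0,0,255) if d==0 else (255,0,0),1)
u=w2pix(s,[c[0]+.05*e[0],c[1]+.05*e[1],z]);print(u)
cv2.imwrite('pics/rect2.png',g)
E
```

```text
12.1167 [0.60033912 0.00894792 0.11911948] 88.72110963385677 [ 1.72179254 -3.13991008  5.06342973] [-0.59387893 -0.31677293 -0.0577901 ] 0.014168124998907619
[(np.float64(100.5), np.float64(109.5), 94)]
[296.80030077 153.71949517]
```

View pics/rect2.png

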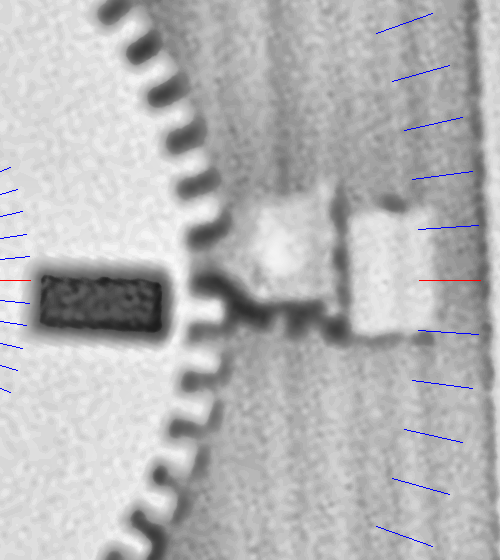

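The pointer is now clear. The blade spans about rows 190–305 at columns 255–335 with its tip toward the gear, and the foot plate is at columns 345–435, rows 205–335. I'll convert these at their own heights.

Run:
```python
from lug import *
s=snap('wrist');ax=np.radians(108);e=np.array([np.cos(ax),np.sin(ax)]);n=np.array([-e[1],e[0]])
for nm,(x,y),z in [('foot tl',(347,207),.0645),('foot bl',(347,335),.0645),('foot tr',(435,210),.0645),('foot br',(435,337),.0645),('blade t',(295,192),.086),('blade b',(295,303),.086),('lug',(101,302),.086)]:
    u=w2pix(s,[*(c+(.03+x*1e-4)*e+(.028-y*1e-4)*n),.086])
    zz=.082 if nm=='lug' else z
    w=pix2w(s,*u,zz)[:2]-c;print(nm,u.round(1),'r',np.hypot(*w).round(4),'ang',np.degrees(np.arctan2(w[1],w[0])).round(2),'tang(mm)',(w@n*1e3).round(2))
```

```text
foot tl [275.9 133.7] r 0.0651 ang 117.49 tang(mm) 10.73
foot bl [296.8 126.3] r 0.0643 ang 104.91 tang(mm) -3.46
foot tr [270.8 118.7] r 0.0747 ang 116.01 tang(mm) 10.4
foot br [291.7 111.1] r 0.074 ang 105.15 tang(mm) -3.69
blade t [276.8 143.2] r 0.0601 ang 116.41 tang(mm) 8.8
blade b [294.8 136.8] r 0.0595 ang 105.79 tang(mm) -2.3
lug [306.2 168.3] r 0.0395 ang 105.46 tang(mm) -1.75
```

Foot and blade agree: the pointer is at 111.0° and the lug at 105.2°. Turning 5.7° more.

Emit:
play_rows(rows=[{"linear":[0,0,0],"spin":-2},{"linear":[0,0,0],"spin":-2},{"linear":[0,0,0],"spin":-1.7},{"linear":[0,0,0],"spin":0},{"linear":[0,0,0],"spin":0},{"linear":[0,0,0],"spin":0},{"linear":[0,0,0],"spin":0}])

```text
time: 12.85
tool_pos: [0.6003, 0.0089, 0.1191]
ee_rot: [-3.141, 0.001, 1.648]
wrist_force: [1.1, -3.8, 6.4]
width: 0.0137
```

```bash
python3 lug.py
```

```text
12.85 [0.60029923 0.00893638 0.11913107] 94.41703081892395 [ 1.09600218 -3.78177089  6.39567945] [-0.57933139 -0.28138297 -0.07543141] 0.013698645432569845
[(np.float64(106.5), np.float64(115.5), 92)]
```

The lug reads 111.0°, so I'll release and rise.

Emit:
play_rows(rows=[{"linear":[0,0,0],"spin":0},{"linear":[0,0,0],"spin":0},{"linear":[0,0,0],"spin":0},{"linear":[0,0,0],"spin":0},{"linear":[0,0,0],"spin":0},{"linear":[0,0,0],"spin":0},{"linear":[0,0,0],"spin":0}], claw=4.5)

```text
time: 13.48
tool_pos: [0.6002, 0.0095, 0.1182]
ee_rot: [-3.141, -0.0, 1.648]
wrist_force: [-0.1, -0.6, -0.1]
width: 0.0446
```

Emit:
play_rows(rows=[{"linear":[0,0,-0.5],"spin":0},{"linear":[0,0,-1],"spin":0},{"linear":[0,0,-1.5],"spin":0},{"linear":[0,0,-2],"spin":0},{"linear":[0,0,-2],"spin":0},{"linear":[0,0,-2],"spin":0},{"linear":[0,0,-2],"spin":0},{"linear":[0,0,-2],"spin":0},{"linear":[0,0,-1],"spin":0},{"linear":[0,0,0],"spin":0},{"linear":[0,0,0],"spin":0}])

```text
time: 14.4
tool_pos: [0.6007, 0.0093, 0.2592]
ee_rot: [3.14, 0.0, 1.648]
wrist_force: [-0.0, 0.4, -0.7]
width: 0.0447
```

```bash
python3 lug.py
python3 - <<'E'
from lug import *
s=snap('wrist');u,v=w2pix(s,[*c,.08]).astype(int)
save('fin',s,(max(u-90,0),max(v-75,0),u+90,v+75),4)
E
```

```text
14.4 [0.60067714 0.00934817 0.25918083] 94.43716743838766 [-0.01128325  0.35602769 -0.65504382] [-0.0551305  -0.10673483  0.01231725] 0.04472761105192601
[(np.float64(107.5), np.float64(114.5), 111)]
```

View pics/fin.png

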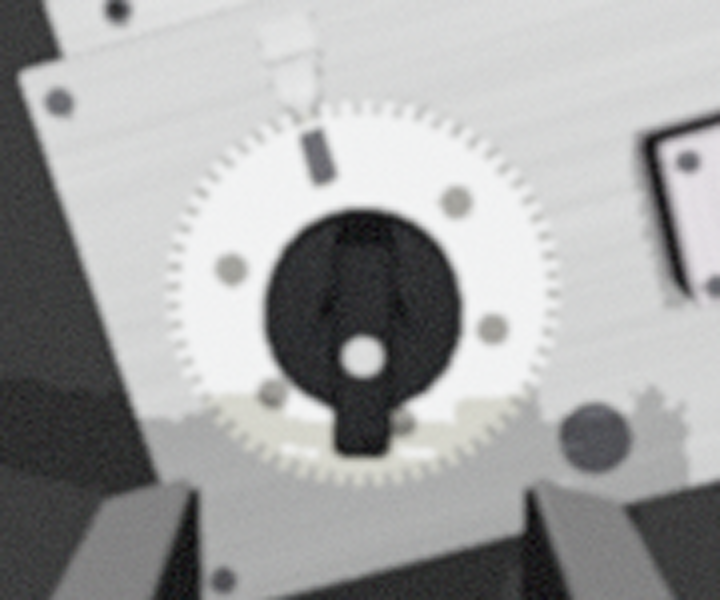

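The lug at (319,157) lines up with the pointer tip at about (306,112) and the axis, to within about 1°. The hand is clear of everything, so I'm handing in.

```bash
python3 -c "
from bench import robot
print(robot.close_job())"
```

```text
the job is handed in; nothing more can be done
None
```

The knob is fully home and the lug stands at the pointer. I handed the job in at about 14.5 s of the 51 s allowed; the hand-in reports no verdict.

- **Meshing:** I gripped the wing and eased down until the teeth met at about 7 N. Rocking about 32° counter-clockwise dropped them into mesh. The highest push I read was about 8 N, against the stop.
- **Home:** The knob travelled 11.7 mm to a hard stop. The height stayed at 0.1191 m while the force rose.
- **Lug at pointer:** I turned the gear by the knob alone, with about 13° of free play, then let go and lifted clear. After release the lug measured 111.0°. The pointer also measured 111.0°, from both its foot and its blade, and the final picture agrees to about 1–1.5°, or roughly 1 mm.

**Checks that disagreed:** My first estimates of the pointer's angle were spread between 103° and 117°, because its shadow confused them. The later close view settled it.

**Not re-checked:** I did not measure the knob's height from a picture after release. I also did not re-measure the bystanders, but the hand came down only over the drive unit.

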